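# Hang the second hanger arm on the slotted upright

### The arm

A 6-joint arm with a two-finger parallel gripper is mounted at the origin on the work surface. World frame = base frame: x ahead of the robot, y to its left, z up, the work surface at z = 0. Lengths are in m, angles in rad, forces in N, time in s.
With the tool pointing down it reaches from about 0.25 to 0.725 m from the base axis. Payload 4 kg.
Tool frame: the origin (TCP) lies on the front face of the gripper's body, between the roots of the fingers; the fingertips stand 73 mm ahead of it and the grasp point (between the pads) lies 54 mm ahead of it; z points along the fingers, y is the line along which they close (so a half turn about z gives the same grasp; the last joint's range is limited). The gripper opens to 85 mm and grips with 20 to 120 N. Pads are 22 mm wide; open, the fingers measure 114 mm over their backs; the gripper's body (76 mm by 85 mm) begins 54 mm behind the grasp point. The pads swing forward as they close: fully open they stand 13 mm farther back than shut.
Start: joints at [1.142, 0.241, 0.005, 1.335, 0, 1.571], TCP at [0.208, 0.455, 0.304] pointing down, gripper open.
Joint ranges: [-2.72, 2.72], [-1.05, 1.87], [-1.09, 1.28], [-1.99, 2.15], [-1.42, 1.44], [-3.14, 3.14]. Speed limits (rad/s): [2.79, 2.79, 3.14, 3.14, 3.14, 3.14].

### API

Orientations are given as a unit quaternion [x, y, z, w].
In Python, from workcell import bot gives the robot as it stands. The module is installed in compiled form; this text tells all that it offers.
- The arm moves only by the tool step_arm, never from a script. Its argument "rows" is a list of rows, each a list of 2 entries, a list of its own where there are three numbers: the shift along the tool's x, y, z in mm, then the turn about the tool's z in degrees. A call has 1 to 12 rows; each row is the pose to reach, as a shift and turn from the pose commanded when the call began, along the tool's axes at that moment; what a row does not reach only later rows make up. A row lasts 1/8 s, in which the tool goes at most 62.5 mm and 10.7 degrees, less where a joint would pass 70% of its speed; a pose out of reach is approached as far as the arm can. A call with a gripper value outside its range is refused whole. "claw" is the gripper's target within -1 to 1 (shut at 1, half-way at 0, fully open at -1), set as the call begins (left out, the last holds). The fingers move at their own pace and stop on an object; the grip force is fixed at half the most. Time passes only in rows, so rows that repeat a pose let the fingers close. It gives the time, the measured TCP pose, the force, the opening and the grip force at its end, in the units of the state.
- bot.get_obs(): the state, without advancing time (a new reading comes with each control period).
- bot.camera(name): name is "scene" or "side" or "wrist"; returns (picture, depth): 420x560x3 uint8, red, green, blue; 420x560 float32, m along the optical axis (not along the pixel's ray), 0 where there is no reading.
- bot.camera_params(name): a dict with "fx", "fy", "cx", "cy" (pixels), "pose" (4x4, takes a point from camera to world coordinates). Camera axes: x right, y up, looking along -z (the intrinsics and any distortion apply to the point x, -y, -z); pixel columns grow to the right and rows downward; lengths in m; the calibration is good to about 2 mm. The wrist camera is an equidistant fisheye: a pixel r from the principal point sees the ray r / f radians off the axis. A picture is of the moment at which its call begins: read the wrist's pose just before it. camera_params takes no time and is no camera call; for the wrist camera it gives the pose at the moment of the call.
- bot.job_done(): hands the job in; it is judged then, once.
Trained networks look in the newest picture that a camera, given by its name, has taken for a name from the list of things; names that differ only in an ending like _2 or _b are one class to them, and where a whole thing is asked for, a point or a joint stands for the part that bears it (a point fixed in the world has none). Each returns a list of dicts, best first, with "score" (0 to 1); they miss things now and then, are a little off and sometimes report something else, mostly with a low value. They report only what shows in the picture. A call takes as long as a camera call. They do not tell look-alikes from the thing itself.
- bot.trace(target, camera): "pixels" (420x560 bool, what is visible of it) and "uv" ([column, row] in pixels, amid what is visible of it).
The state is a dict: "clock": time; "joint_pos": joint angles; "joint_vel": joint speeds; "tau": joint torques, N m; "eef_pos": TCP position; "tool_rot": TCP orientation; "ft_force": force on the tool from outside, world axes, zero at the start; "ft_torque": the same for the moment, N m; "grip_width": finger opening in m; "grasp_force": force on a finger pad.
Only numpy, scipy, OpenCV 4.12 (cv2) and the standard library are available. Lean on these libraries where they do the work, as an engineer would, in place of code of your own. Each camera call takes 0.05 s, during which the arm holds its last target. There are 200 camera calls.

### The job

Hang the long hanger arm on the empty upright, hook tabs in the upper two of its three slots, level with the arm already hung on the other upright, so that the pair can carry timber: press the tabs in, lower the arm until the hooks are fully down on the slot edges and the back plate lies against the upright, then let go. Leave the short arm where it lies.

Things in the scene. Friction and masses are not known exactly. Their poses are not given: they have to be found in the camera images.
- long_arm_mid (a point): Long bare-steel hanger arm, about 0.4 kg, standing on the flat underside of its bar. Point: bar's centre, 20 mm up. Bar 180 long (x), 26 wide (y), 40 mm high, to be gripped here across y from above. +x to the hook tabs, z up. At +x end a back plate 56 wide, 115 tall, 6 mm thick with two tabs, one above the other, on its rear face; at -x end a lip rises 29 mm above the bar.
- long_arm_back (a point): On the long arm's rear plate face, centred, 96 mm in x and 42 mm up from long_arm_mid, same axes. Tabs 16 mm wide stick out 21 mm: a neck 8 mm high, its underside 30 mm above (upper) or below (lower tab) this point, ending in a lip hanging 16 mm below the neck's underside; gap from plate to lip 10 mm at the neck, 15 at the lip's foot.
- upright_seat (a point): Empty upright: fixed grey steel channel 90 wide, 300 tall, wall 6 mm, 3 slots 36 wide, 42 mm high in a column; lower edges 100, 160, 220 mm up. Point: front face, centred, 190 mm up; long_arm_back comes here when hung in the upper two slots. x goes into the face (as the tabs do), z up. Enter 25 mm higher (9 mm spare up and down), plate to the face, then down 25. Released, it may droop 3 deg.
- short_arm_mid (a point): Short hanger arm of the same make, a bystander; its bar is only 100 mm long. Point: the bar's centre, 20 mm above its underside; +x to its tabs. Leave it alone.
There are look-alikes about, which are no part of the job. Leave any blue look-alike of the part that bears long_arm_mid alone.

How it is judged:
At the end, for the whole second after the job is handed in: The long arm hangs at rest in the upper two slots: long_arm_back within 8 mm in height and 16 mm sideways of upright_seat, plate at most 10 mm off the face, arm upright within 10 degrees, square to the face within 15, bar in front. The short arm is within 40 mm of its start (x of long_arm_back in the frame of upright_seat between -0.01 and 0.005 m and y of long_arm_back in the frame of upright_seat between -0.016 and 0.016 m and z of long_arm_back in the frame of upright_seat between -0.008 and 0.008 m and angle between long_arm_mid's own z axis and vertical below 0.18 rad and angle between the x axis of long_arm_mid and the x axis of upright_seat, either way round below 0.26 rad and x of long_arm_mid in the frame of upright_seat below -0.07 m and linear speed of long_arm below 0.03 m/s); the robot touches nothing.
It fails at once if the short arm is moved more than 40 mm (distance of short_arm_mid from where it was at the start of the episode above 0.04 m).
It also fails if it takes over 40 s, if anything falls off the work surface, if the arm or the gripper's body presses on something with over 40 N, if the wrist force passes 120 N, or if a joint passes its speed limit or range.

## Working session

There is one attempt and no reset: what is moved stays moved. The work goes in short steps, Python scripts to look and compute and a tool call to move; the robot and the scene stay as the last step left them, time stands still between calls to the robot, and variables do not carry over. Pictures are saved under pics/ and viewed, at most 10 in all, crops included, and the job is handed in when it is done.

Besides the shell and the picture viewer there is one more tool, called as name(argument=value, ...) on one line, values as JSON. step_arm: Moves the arm, as the interface text tells. Its arguments: {"type":"object","properties":{"rows":{"type":"array"},"claw":{"type":"number"}},"required":["rows"]}

```bash
mkdir -p pics; cat > h.py <<'E'
import numpy as np, cv2
from workcell import bot
def cloud(name, depth, P=None):
    P=P or bot.camera_params(name)
    v,u=np.mgrid[0:depth.shape[0],0:depth.shape[1]].astype(float)
    x=(u-P["cx"])/P["fx"]; y=(v-P["cy"])/P["fy"]
    c=np.stack([x*depth,-y*depth,-depth,np.ones_like(depth)],-1)
    w=(c@np.array(P["pose"]).T)[...,:3]
    w[depth<=0]=np.nan
    return w
E
python3 - <<'E'
from h import *
ims=[]
for n in ("scene","side"):
    im,d=bot.camera(n); np.savez(f"{n}.npz",im=im,d=d)
    P=bot.camera_params(n); print(n,np.round(P["pose"],3).tolist(),P["fx"],P["fy"],P["cx"],P["cy"],[k for k in P])
    cv2.imwrite(f"pics/{n}.png",im[...,::-1])
    w=cloud(n,d)
    for t in ("long_arm_mid","short_arm_mid","upright_seat"):
        for r in bot.trace(t,n):
            m=r["pixels"]; p=w[m]; p=p[~np.isnan(p[:,0])]
            print(n,t,round(r["score"],2),r["uv"],m.sum(),np.round(np.percentile(p,[2,50,98],axis=0),3).tolist() if len(p) else None)
print(bot.get_obs())
E
```

```text
scene [[-0.216, -0.794, 0.568, 1.078], [0.976, -0.18, 0.119, 0.093], [0.008, 0.58, 0.814, 0.937], [0.0, 0.0, 0.0, 1.0]] 381.7882564384507 381.7882564384507 276.84433247709615 208.0147293397014 ['fx', 'fy', 'cx', 'cy', 'pose']
scene long_arm_mid 0.85 [232.6, 151.4] 908 [[0.216, -0.271, 0.004], [0.263, -0.228, 0.041], [0.384, -0.14, 0.114]]
scene long_arm_mid 0.63 [373.3, 181.1] 1057 [[0.257, 0.135, 0.001], [0.278, 0.228, 0.037], [0.291, 0.328, 0.099]]
scene long_arm_mid 0.61 [327.6, 237.3] 1022 [[0.384, 0.088, -0.001], [0.559, 0.11, 0.041], [0.582, 0.145, 0.115]]
scene short_arm_mid 0.68 [255.9, 213.4] 716 [[0.415, -0.126, 0.002], [0.514, -0.094, 0.053], [0.534, -0.072, 0.116]]
scene upright_seat 0.84 [387.8, 322.9] 5788 [[0.725, 0.209, 0.005], [0.749, 0.278, 0.05], [0.835, 0.329, 0.3]]
side [[0.996, 0.064, -0.062, 0.468], [-0.089, 0.754, -0.651, -0.642], [0.005, 0.654, 0.757, 0.87], [0.0, 0.0, 0.0, 1.0]] 501.4505145193688 501.4505145193688 281.51602323438476 206.04943320394005 ['fx', 'fy', 'cx', 'cy', 'pose']
side long_arm_mid 0.87 [156.5, 334.9] 2847 [[0.212, -0.273, 0.004], [0.285,
[... 511 characters left out ...]
int_pos': array([ 1.14197595e+00,  2.40752941e-01,  4.81005171e-03,  1.33519436e+00,
       -1.03165879e-05,  1.57080182e+00]), 'joint_vel': array([-3.93253921e-04, -2.75751113e-03, -4.51420463e-04, -8.10275320e-04,
       -8.05850524e-05, -3.56812895e-04]), 'tau': array([-6.10351035e-04, -3.71781278e+01,  2.52330118e+01,  5.34514489e-03,
       -1.00824701e-05, -8.56974651e-06]), 'eef_pos': array([0.20787312, 0.4546658 , 0.30375737]), 'tool_rot': array([ 2.12773838e-01,  9.77101461e-01, -1.67653564e-04, -3.12281418e-05]), 'ft_force': array([ 0.23890828, -0.28685583, -0.14086865]), 'ft_torque': array([0.03097665, 0.01753661, 0.00422354]), 'grasp_force': 0.0, 'grip_width': 0.0859942989944219}
```

View pics/scene.png

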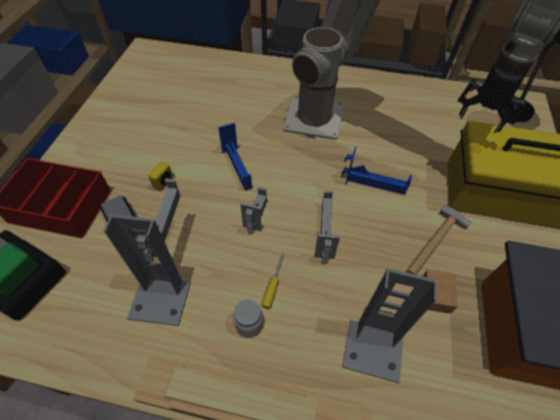

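View pics/side.png

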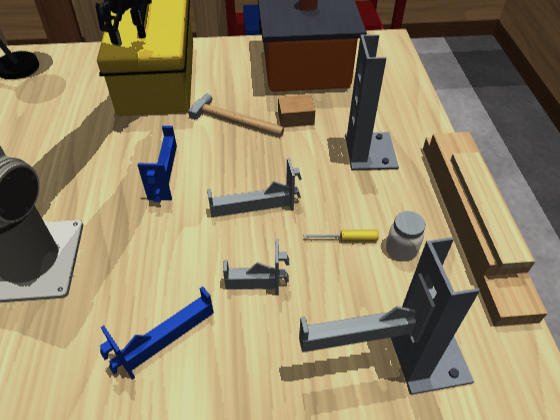

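```bash
cat > m.py <<'E'
from h import *
def get(n,t,pick):
    im,d=bot.camera(n); w=cloud(n,d)
    rs=bot.trace(t,n)
    out=[]
    for r in rs:
        m=cv2.erode(r["pixels"].astype(np.uint8),np.ones((2,2)))>0
        p=w[m]; p=p[~np.isnan(p[:,0])]
        if len(p) and pick(np.median(p,0)): out.append(p)
    return out[0] if out else np.zeros((0,3))
E
python3 - <<'E'
from m import *
for n in ("scene","side"):
    p=get(n,"long_arm_mid",lambda c:c[0]>.35 and c[1]>0)
    b=p[(p[:,2]>.036)&(p[:,2]<.046)&(p[:,0]<.53)]
    print(n,"bar top",len(b),np.round(b.min(0),3),np.round(b.max(0),3))
    if len(b)>20:
        print(' rect',cv2.minAreaRect(b[:,:2].astype(np.float32)*1000), 'fit',cv2.fitLine(b[:,:2].astype(np.float32),cv2.DIST_HUBER,0,.01,.01).ravel().round(4))
    q=p[(p[:,2]>.075)]
    for zz in (.06,.08,.1):
        q=p[(abs(p[:,2]-zz)<.01)&(p[:,0]>.5)]; print(' plate',zz,len(q),np.round(np.percentile(q,[1,10,50,90,99],axis=0)[:,:2],3).tolist() if len(q) else 0)
    u=get(n,"upright_seat",lambda c:c[0]>.65 and c[1]>.15)
    for zz in (.09,.15,.21,.28):
        q=u[abs(u[:,2]-zz)<.01]; print(' upr',zz,len(q))
        print(cv2.minAreaRect(q[:,:2].astype(np.float32)*1000))
    np.save(f"up_{n}.npy",u); np.save(f"la_{n}.npy",p)
    t=u[u[:,2]>.27]; print(' top z',t[:,2].max())
E
python3 - <<'E'
import numpy as np,cv2
# top view plot of both clouds
I=np.full((600,800,3),255,np.uint8)
for n,c in(("scene",(0,0,255)),("side",(255,0,0))):
    u=np.load(f"up_{n}.npy"); u=u[u[:,2]>.03]
    for x,y,z in u:
        a=(int((.34-y)*2500),int((.88-x)*2500)-100)
        cv2.circle(I,a,1,c,-1)
    p=np.load(f"la_{n}.npy")
    for x,y,z in p:
        a=(400+int((.17-y)*2500),int((.60-x)*2500))
        g=int(z*2000); cv2.circle(I,a,1,tuple(int(min(255,k+g*.8)) if k==0 else k for k in c),-1)
for i in range(0,9): cv2.putText(I,f"{.88-.04*(1+i*1.0):.2f}",(0,i*100),0,.35,(0,0,0))
cv2.imwrite("pics/top.png",I)
E
```

```text
scene bar top 323 [0.382 0.088 0.036] [0.512 0.125 0.046]
 rect ((447.5169677734375, 105.03941345214844), (128.975341796875, 25.69204330444336), 6.3744916915893555) fit [0.9936 0.1127 0.4482 0.105 ]
 plate 0.06 57 [[0.544, 0.093], [0.56, 0.096], [0.563, 0.111], [0.566, 0.142], [0.567, 0.145]]
 plate 0.08 84 [[0.523, 0.093], [0.559, 0.099], [0.564, 0.119], [0.583, 0.14], [0.584, 0.145]]
 plate 0.1 125 [[0.558, 0.094], [0.56, 0.101], [0.565, 0.119], [0.579, 0.137], [0.581, 0.145]]
 upr 0.09 0
((0.0, 0.0), (0.0, 0.0), 0.0)
 upr 0.15 0
((0.0, 0.0), (0.0, 0.0), 0.0)
 upr 0.21 0
((0.0, 0.0), (0.0, 0.0), 0.0)
 upr 0.28 0
((0.0, 0.0), (0.0, 0.0), 0.0)Traceback (most recent call last):
  File "<stdin>", line 16, in <module>
    return umr_maximum(a, axis, None, out, keepdims, initial, where)
ValueError: zero-size array to reduction operation maximum which has no identity
Traceback (most recent call last):
FileNotFoundError: [Errno 2] No such file or directory: 'up_side.npy'
```

```bash
python3 - <<'E'
from h import *
I=np.full((600,800,3),255,np.uint8)
for n,c in(("scene",(0,0,255)),("side",(255,0,0))):
    z=np.load(f"{n}.npz"); w=cloud(n,z["d"]).reshape(-1,3)
    w=w[~np.isnan(w[:,0])]
    u=w[(w[:,0]>.68)&(w[:,0]<.86)&(w[:,1]>.18)&(w[:,1]<.36)&(w[:,2]>.04)&(w[:,2]<.31)]
    print(n,len(u),u[:,2].max())
    np.save(f"up_{n}.npy",u)
    for x,y,zz in u: cv2.circle(I,(int((.36-y)*2200),int((.86-x)*2200)),1,c,-1)
    p=w[(w[:,0]>.36)&(w[:,0]<.6)&(w[:,1]>.06)&(w[:,1]<.17)&(w[:,2]>.02)&(w[:,2]<.125)]
    np.save(f"la_{n}.npy",p)
    for x,y,zz in p: cv2.circle(I,(440+int((.19-y)*2200),int((.62-x)*2200)),1,c if zz>.05 else tuple(max(k,130) for k in c),-1)
    # front face candidates: horizontal-line hits per height
    for zz in (.06,.09,.15,.21,.27,.295):
        q=u[abs(u[:,2]-zz)<.008]
        if len(q)>5: print(zz,len(q),[np.round(k,1) for k in cv2.minAreaRect(q[:,:2].astype(np.float32)*1000)])
cv2.imwrite("pics/top.png",I)
E
```

```text
scene 2979 0.3033125040843062
0.06 134 [array([744.8, 270. ]), array([89.1, 40.2]), np.float64(87.4)]
0.09 152 [array([743.6, 270.2]), array([89.4, 41.5]), np.float64(87.7)]
0.15 162 [array([744.2, 270. ]), array([89.3, 40.9]), np.float64(87.8)]
0.21 199 [array([744.4, 270.5]), array([89.8, 40.7]), np.float64(87.6)]
0.27 257 [array([744.5, 270.1]), array([89.2, 40.3]), np.float64(87.7)]
0.295 459 [array([743.7, 270.8]), array([90.6, 42.2]), np.float64(87.6)]
side 2861 0.30133143223222225
0.06 119 [array([725.8, 264.8]), array([37.5, 99.7]), np.float64(21.0)]
0.09 139 [array([741.8, 268.5]), array([92.9, 39.6]), np.float64(87.5)]
0.15 157 [array([738.4, 268.9]), array([40.1, 92.9]), np.float64(2.3)]
0.21 176 [array([742.4, 269.7]), array([93.4, 40.5]), np.float64(87.6)]
0.27 252 [array([742.5, 269.6]), array([93.1, 40.6]), np.float64(86.9)]
0.295 320 [array([742.1, 270.1]), array([94.8, 40.5]), np.float64(87.3)]
```

View pics/top.png

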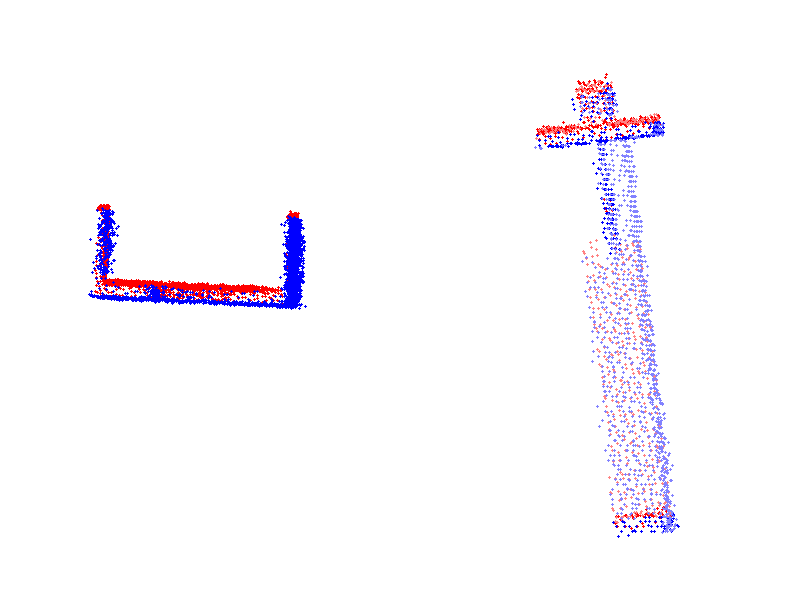

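step_arm(rows=[[[-38, -21, 10], -3], [[-76, -41, 20], -6], [[-114, -62, 30], -9], [[-152, -83, 40], -12], [[-190, -104, 50], -15], [[-229, -124, 60], -18], [[-267, -145, 70], -21], [[-305, -166, 80], -24], [[-343, -186, 90], -28], [[-381, -207, 104], -31], [[-381, -207, 104], -31], [[-381, -207, 104], -31]], claw=-1)

```text
clock: 2.1
eef_pos: [0.4681, 0.1081, 0.1999]
tool_rot: [-0.056, 0.998, 0.0, -0.0]
ft_force: [-0.4, 0.1, -0.0]
grip_width: 0.0854
grasp_force: 0.0
```

step_arm(rows=[[[0, 0, 30], 0], [[0, 0, 60], 0], [[0, 0, 85], 0], [[0, 0, 105], 0], [[0, 0, 120], 0], [[0, 0, 120], 0], [[0, 0, 120], 0]])

```text
clock: 2.98
eef_pos: [0.4688, 0.1085, 0.0807]
tool_rot: [-0.056, 0.998, 0.0, 0.001]
ft_force: [-0.0, -0.5, 0.1]
grip_width: 0.0854
grasp_force: 0.0
```

```bash
python3 - <<'E'
from h import *
im,d=bot.camera("side"); c=im[120:300,140:400]
cv2.imwrite("pics/g1.png",cv2.resize(c,None,fx=3,fy=3)[...,::-1])
E
```

```text
(no output)
```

View pics/g1.png

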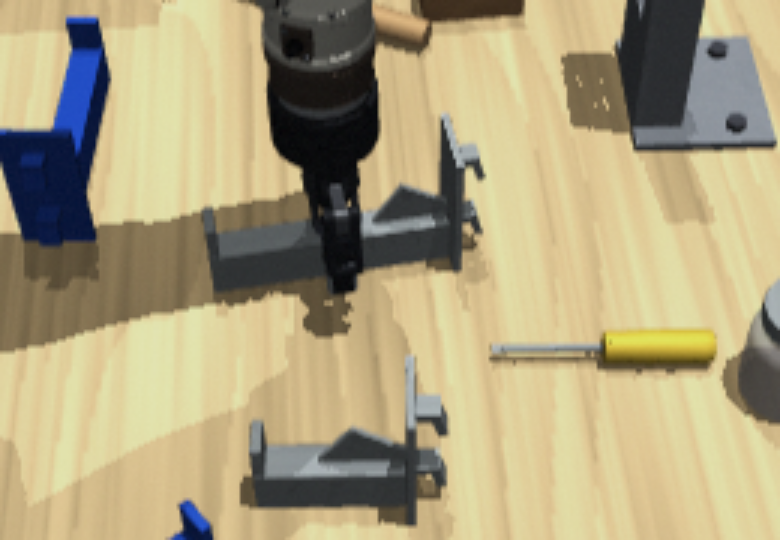

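The crop shows the open gripper straddling the bar about midway between lip and plate, with the near finger at about (340,240). It is placed to close.

step_arm(rows=[[[0, 0, 0], 0], [[0, 0, 0], 0], [[0, 0, 0], 0], [[0, 0, 0], 0], [[0, 0, 0], 0], [[0, 0, 0], 0], [[0, 0, 0], 0], [[0, 0, 0], 0]], claw=1)

```text
clock: 4.03
eef_pos: [0.4685, 0.1083, 0.0802]
tool_rot: [-0.056, 0.998, 0.0, 0.0]
ft_force: [-0.1, 2.3, 5.4]
grip_width: 0.0251
grasp_force: 60.9
```

step_arm(rows=[[[0, 0, -15], 0], [[0, 0, -40], 0], [[0, 0, -65], 0], [[0, 0, -95], 0], [[0, 0, -125], 0], [[0, 0, -150], 0], [[0, 0, -150], 0], [[0, 0, -150], 0]])

```text
clock: 5.03
eef_pos: [0.4674, 0.1077, 0.2286]
tool_rot: [-0.056, 0.998, -0.0, -0.001]
ft_force: [-0.1, 0.1, -4.4]
grip_width: 0.0254
grasp_force: 59.8
```

```bash
cat > la.py <<'E'
from h import *
# measure held arm: back-point, in frame of TCP
o=bot.get_obs(); T=np.array(o["eef_pos"])
from scipy.spatial.transform import Rotation as R
M=R.from_quat(o["tool_rot"]).as_matrix(); 
ax=-M[:,0]; ay=M[:,1]; az=-M[:,2]   # arm axes (x to tabs, z up)
A=np.stack([ax,ay,az])
print("TCP",T.round(4),"yaw",np.degrees(np.arctan2(ax[1],ax[0])).round(2),"F",o["ft_force"].round(1),o["grip_width"],o["grasp_force"])
for n in ("scene","side"):
    im,d=bot.camera(n); np.savez(f"h_{n}.npz",im=im,d=d); w=cloud(n,d).reshape(-1,3)
    w=w[~np.isnan(w[:,0])]; q=(w-T)@A.T*1000
    q=q[(abs(q[:,1])<45)&(q[:,0]>-130)&(q[:,0]<135)&(q[:,2]<60)&(q[:,2]>-90)]
    pl=q[(q[:,0]>70)&(q[:,2]>-70)&(q[:,2]<40)]
    print(n,len(q),"plate+tabs x pct",np.percentile(pl[:,0],[1,5,25,50,75,95,99]).round(1),"y",np.percentile(pl[:,1],[1,99]).round(1),"z",np.percentile(pl[:,2],[.5,99.5]).round(1))
    for zz in (-50,-25,-10,10,25):
        s=pl[abs(pl[:,2]-zz)<8]
        if len(s)>10: print('  z',zz,'x pct',np.percentile(s[:,0],[3,50,97]).round(1),'y',np.percentile(s[:,1],[2,98]).round(1))
    b=q[(q[:,0]<-30)&(q[:,0]>-80)&(q[:,2]<-20)]
    print('  bar top z',np.percentile(b[:,2],[2,50,98]).round(1),'y',np.percentile(b[:,1],[2,50,98]).round(1),'xmin',np.percentile(q[:,0],[.5,1]).round(1))
    tp=b[b[:,2]>np.percentile(b[:,2],98)-6]; print('  slope deg',np.degrees(np.polyfit(tp[:,0],tp[:,2],1)[0]).round(1))
E
python3 la.py
python3 - <<'E'
import numpy as np,cv2
im=np.load("h_side.npz")["im"]; cv2.imwrite("pics/h1.png",cv2.resize(im[30:280,150:450],None,fx=2.4,fy=2.4)[...,::-1])
E
```

```text
TCP [0.4674 0.1077 0.2286] yaw 6.42 F [-0.1  0.1 -4.4] 0.025359539755672202 59.825359582901
scene 1615 plate+tabs x pct [ 90.   93.   94.5  95.3  97.  113.  115. ] y [-28.4  26.5] z [-68.9  35.8]
  z -50 x pct [ 93.9  96.1 113.8] y [-27.1  25.8]
  z -25 x pct [93.1 95.2 96.4] y [-27.3  26.5]
  z -10 x pct [ 93.5  95.1 112.6] y [-27.8  25.6]
  z 10 x pct [ 94.   95.5 114.1] y [-28.   25.6]
  z 25 x pct [ 92.7  95.3 110.7] y [-27.4  25.6]Traceback (most recent call last):
  File "la.py", line 19, in <module>
    print('  bar top z',np.percentile(b[:,2],[2,50,98]).round(1),'y',np.percentile(b[:,1],[2,50,98]).round(1),'xmin',np.percentile(q[:,0],[.5,1]).round(1))
                        ~~~~~~~~~~~~~^^^^^^^^^^^^^^^^^^
    return _quantile_unchecked(
        a, q, axis, out, overwrite_input, method, keepdims, weights)
    return _ureduce(a,
                    func=_quantile_ureduce_func,
    ...<5 lines>...
                    overwrite_input=overwrite_input,
                    method=method)
    r = func(a, **kwargs)
    result = _quantile(arr,
                       quantiles=q,
    ...<2 lines>...
                       out=out,
                       weights=wgt)
    slices_having_nans = np.isnan(arr[-1, ...])
                                  ~~~^^^^^^^^^
IndexError: index -1 is out of bounds for axis 0 with size 0
Traceback (most recent call last):
FileNotFoundError: [Errno 2] No such file or directory: 'h_side.npz'
```

step_arm(rows=[[[-10, 13, -1], 1], [[-30, 40, -1], 2], [[-50, 66, -2], 4], [[-70, 93, -3], 5], [[-90, 120, -4], 7], [[-108, 144, -4], 8], [[-119, 157, -4], 9], [[-119, 157, -4], 9], [[-119, 157, -4], 9]])

```text
clock: 6.2
eef_pos: [0.5681, 0.2767, 0.2322]
tool_rot: [0.022, 1.0, -0.001, -0.002]
ft_force: [0.3, 0.8, -4.4]
grip_width: 0.0255
grasp_force: 59.7
```

```bash
cat > rel.py <<'E'
from h import *
import sys
from scipy.spatial.transform import Rotation as R
o=bot.get_obs(); T=np.array(o["eef_pos"]); M=R.from_quat(o["tool_rot"]).as_matrix(); A=np.stack([-M[:,0],M[:,1],-M[:,2]])
print("TCP",T.round(4),"yaw",np.degrees(np.arctan2(-M[1,0],-M[0,0])).round(2),"F",o["ft_force"].round(1))
I=[]
for n in ("scene","side"):
    im,d=bot.camera(n); w=cloud(n,d); q=(w-T)@A.T*1000; q=q.reshape(-1,3); q=q[~np.isnan(q[:,0])]
    def s(lo,hi,zz,yl=60):
        k=q[(q[:,0]>lo)&(q[:,0]<hi)&(abs(q[:,2]-zz)<8)&(abs(q[:,1])<yl)]
        return (len(k),np.percentile(k[:,0],[2,50,98]).round(1).tolist(),np.percentile(k[:,1],[2,50,98]).round(1).tolist()) if len(k)>8 else None
    for zz in (-60,-25,10,28): print(n,zz,"plate",s(75,103,zz,40),"upr",s(125,175,zz))
    t=q[(q[:,0]>75)&(q[:,0]<103)&(abs(q[:,1])<40)&(q[:,2]>-90)&(q[:,2]<60)]; print("  plate z",np.percentile(t[:,2],[.5,99.5]).round(1))
    I.append(im[int(sys.argv[2]):,:][:300,230:530])
cv2.imwrite(f"pics/{sys.argv[1]}.png",cv2.resize(np.hstack(I),(800,400))[...,::-1])
E
python3 rel.py r1 20
```

```text
TCP [0.5681 0.2767 0.2322] yaw -2.57 F [ 0.3  0.8 -4.4]
scene -60 plate (10, [91.2, 95.1, 96.3], [-28.6, -26.2, -24.1]) upr (80, [157.4, 161.9, 172.3], [-43.0, 26.5, 43.6])
scene -25 plate (73, [93.3, 94.8, 96.2], [-28.4, -10.7, 26.0]) upr (138, [160.1, 162.0, 172.4], [-42.7, 12.8, 43.3])
scene 10 plate (89, [93.1, 95.1, 101.4], [-28.1, -8.4, 25.8]) upr (99, [157.3, 161.8, 173.2], [-43.0, 24.2, 43.6])
scene 28 plate (187, [89.0, 94.5, 98.2], [-27.9, -0.8, 25.8]) upr (140, [159.6, 161.6, 173.6], [-43.0, 16.3, 43.4])
  plate z [-73.   36.4]
side -60 plate (53, [75.6, 84.8, 92.7], [-30.2, -13.9, -10.8]) upr (101, [154.3, 159.2, 173.9], [-44.7, -40.3, 42.3])
side -25 plate (63, [76.6, 88.0, 93.6], [-29.6, -3.3, 25.5]) upr (119, [154.2, 156.6, 174.2], [-45.1, -39.6, 44.7])
side 10 plate (48, [87.8, 88.6, 101.3], [-30.4, -13.1, 28.2]) upr (118, [154.2, 158.3, 174.5], [-44.9, -40.4, 42.2])
side 28 plate (82, [87.7, 89.9, 100.3], [-29.1, -6.8, 24.2]) upr (122, [154.4, 156.7, 174.5], [-45.2, -40.5, 43.4])
  plate z [-79.4  35.6]
```

View pics/r1.png

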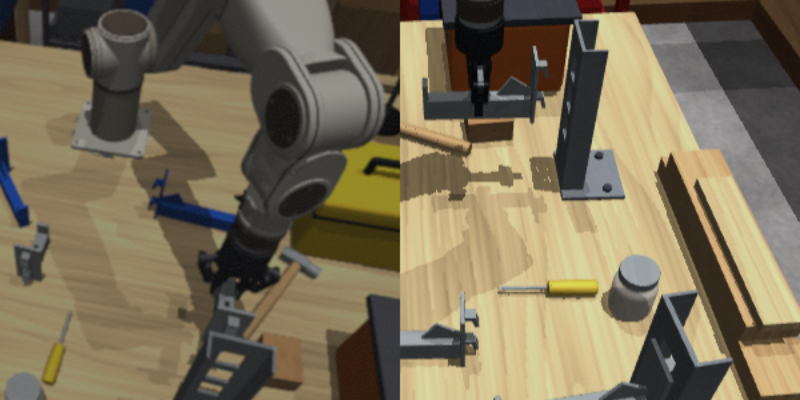

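step_arm(rows=[[[-8, 1, -2], 0], [[-18, 1, -2], 0], [[-28, 1, -2], 0], [[-36, 1, -2], 0], [[-42, 1, -2], 0], [[-48, 1, -2], 0], [[-53, 1, -2], 0], [[-57, 1, -2], 0], [[-59, 1, -2], 0], [[-59, 1, -2], 0], [[-59, 1, -2], 0]])

```text
clock: 7.68
eef_pos: [0.6278, 0.2758, 0.2359]
tool_rot: [0.022, 1.0, -0.0, -0.0]
ft_force: [-0.5, -0.1, -3.8]
grip_width: 0.0253
grasp_force: 59.7
```

step_arm(rows=[[[-1, 0, 0], 0], [[-1, 0, 5], 0], [[-1, 0, 10], 0], [[-1, 0, 14], 0], [[-1, 0, 18], 0], [[-1, 0, 21], 0], [[-1, 0, 23], 0], [[-1, 0, 24], 0], [[-1, 0, 24], 0]])

```text
clock: 8.8
eef_pos: [0.6289, 0.2757, 0.2119]
tool_rot: [0.022, 1.0, -0.0, -0.0]
ft_force: [0.7, -0.5, -4.9]
grip_width: 0.0247
grasp_force: 59.7
```

step_arm(rows=[[[0, 0, 1], 0], [[0, 0, 2], 0], [[0, 0, 3], 0], [[0, 0, 4], 0], [[0, 0, 4], 0]])

```text
clock: 9.43
eef_pos: [0.629, 0.2758, 0.2082]
tool_rot: [0.022, 1.0, 0.0, 0.0]
ft_force: [-0.5, 0.1, -2.1]
grip_width: 0.025
grasp_force: 60.0
```

```bash
python3 rel.py r2 20
```

```text
TCP [0.629  0.2758 0.2082] yaw -2.57 F [-0.5  0.1 -2.1]
scene -60 plate (69, [99.7, 101.0, 102.2], [-26.7, 14.3, 39.1]) upr (25, [126.1, 134.1, 135.4], [-45.2, 41.1, 44.3])
scene -25 plate (84, [94.2, 100.5, 101.9], [-26.4, 18.3, 38.9]) upr (28, [125.6, 134.0, 135.5], [-45.0, 41.4, 45.5])
scene 10 plate (125, [94.0, 100.4, 102.1], [-25.8, 13.9, 39.5]) upr (35, [125.5, 133.6, 135.7], [-44.8, 41.0, 44.6])
scene 28 plate (183, [91.4, 95.7, 102.0], [-26.6, 5.6, 38.2]) upr (35, [126.2, 133.6, 135.4], [-44.9, 40.9, 45.0])
  plate z [-88.3  59.7]
side -60 plate (65, [75.6, 86.4, 94.0], [-39.3, -15.3, -9.8]) upr (21, [125.6, 129.2, 133.5], [-47.2, -44.9, -41.8])
side -25 plate (75, [76.2, 87.9, 94.2], [-38.4, -4.8, 20.5]) upr (23, [125.2, 128.8, 134.2], [-46.3, -43.2, -41.8])
side 10 plate (56, [87.2, 88.4, 94.2], [-38.7, -20.6, 23.2]) upr (25, [125.5, 130.1, 133.5], [-47.4, -44.1, -40.6])
side 28 plate (116, [87.3, 91.0, 99.4], [-38.0, -5.4, 30.6]) upr (24, [125.6, 130.0, 134.0], [-46.0, -44.2, -40.3])
  plate z [-84.2  58.5]
```

View pics/r2.png

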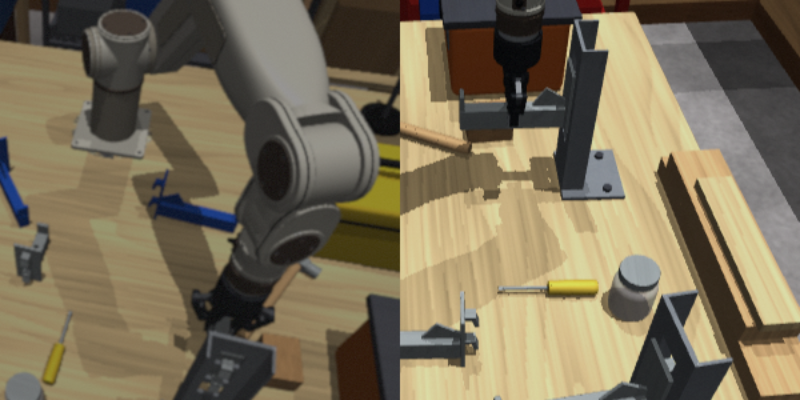

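step_arm(rows=[[[0, 0, 1], 0], [[0, 0, 2], 0], [[0, 0, 3], 0], [[0, 0, 3], 0]])

```text
clock: 10.02
eef_pos: [0.6288, 0.2758, 0.2072]
tool_rot: [0.022, 1.0, 0.0, 0.001]
ft_force: [-7.1, -2.1, 6.7]
grip_width: 0.0256
grasp_force: 61.4
```

step_arm(rows=[[[0, 0, 2], 0], [[0, 0, 1], 0], [[0, 0, 1], 0], [[0, 0, 1], 0], [[0, 0, 1], 0], [[0, 0, 1], 0], [[0, 0, 1], 0]], claw=-1)

```text
clock: 10.9
eef_pos: [0.629, 0.2757, 0.2039]
tool_rot: [0.022, 1.0, 0.0, -0.0]
ft_force: [0.0, -0.2, 0.4]
grip_width: 0.0851
grasp_force: 0.0
```

step_arm(rows=[[[0, 0, -10], 0], [[0, 0, -25], 0], [[0, 0, -45], 0], [[0, 0, -70], 0], [[0, 0, -100], 0], [[30, 0, -120], 0], [[70, 0, -120], 0], [[110, 0, -120], 0], [[150, 0, -120], 0], [[150, 0, -120], 0]])

```text
clock: 12.15
eef_pos: [0.4768, 0.2826, 0.326]
tool_rot: [0.021, 1.0, 0.0, 0.0]
ft_force: [0.1, 0.7, -0.1]
grip_width: 0.0854
grasp_force: 0.0
```

```bash
cat > fin.py <<'E'
from h import *
import sys
th=np.radians(-2.5); A=np.array([[np.cos(th),np.sin(th),0],[-np.sin(th),np.cos(th),0],[0,0,1]]); S=np.array([.723,.270,.190])
I=[]
for n in ("scene","side"):
    im,d=bot.camera(n); q=((cloud(n,d)-S)@A.T*1000).reshape(-1,3); q=q[~np.isnan(q[:,0])]
    q=q[(abs(q[:,1])<35)&(q[:,0]>-200)&(q[:,0]<-1)&(q[:,2]>-75)&(q[:,2]<70)]
    pl=q[q[:,0]>-15]; print(n,"plate x",np.percentile(pl[:,0],[2,50,98]).round(1),"y",np.percentile(pl[:,1],[2,98]).round(1))
    f=q[(q[:,0]>-14)&(q[:,0]<-3)&(abs(q[:,1])<29)]; print("  plate z",np.percentile(f[:,2],[1,99]).round(1))
    b=q[(q[:,0]<-60)&(q[:,0]>-175)&(q[:,2]<-10)]
    top=b[abs(b[:,2]+42-20+0)<12] if len(b) else b
    if len(top)>20: print("  bar top z",np.percentile(top[:,2],[5,50,95]).round(1),"pitch",np.degrees(np.polyfit(top[:,0],top[:,2],1)[0]).round(1),"ymid",np.median(top[:,1]).round(1))
    I.append(im[20:320,230:530])
cv2.imwrite(f"pics/{sys.argv[1]}.png",cv2.resize(np.hstack(I),(800,400))[...,::-1])
o=bot.get_obs(); print(o["clock"],o["ft_force"],o["grasp_force"])
E
python3 fin.py f1
```

```text
scene plate x [-5.9 -4.  -1.1] y [-11.8  21.8]
  plate z [22.  49.8]
  bar top z [-32.2 -28.8 -25.7] pitch 3.0 ymid 0.7
side plate x [-14.1  -9.4  -2.1] y [-29.   26.7]
  plate z [-62.8  52.3]
  bar top z [-33.3 -30.1 -26. ] pitch 3.0 ymid -1.7
12.25 [ 0.74234409 -0.22134564  0.38279622] 0.0
```

View pics/f1.png

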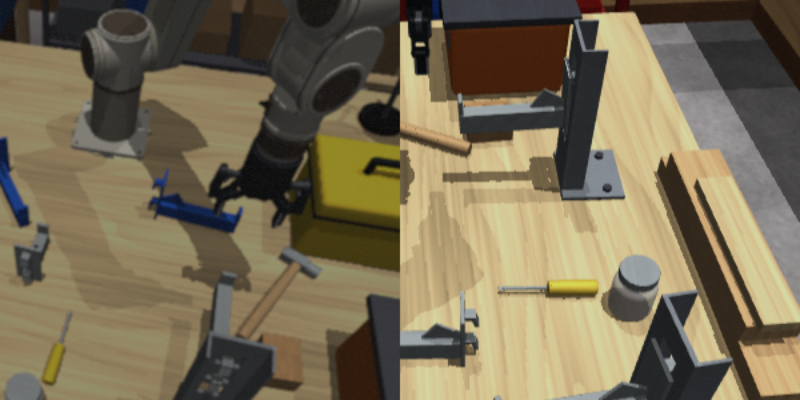

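The arm hangs in the upper two slots and droops 3°. Its plate spans -63 to +52 mm about the seat, which matches the nominal -62 to +53. The gripper is clear.

```bash
python3 -c "
from workcell import bot
print(bot.job_done())"
```

```text
the job is handed in; nothing more can be done
None
```

The long arm hangs in the upper two slots of the empty upright, seated within about 1 mm of nominal height with the expected 3° droop; the short arm was not touched, and the job is handed in (no verdict was returned).

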